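# Aim the airbrush, then hold it in the cleaning pot

### The job

Pick up the cordless airbrush by its blue handle, lift it and hold it level with its nozzle pointing at the middle of the white medallion on the plate from about 10 cm away, steady for two seconds as for spraying. Then pass the red nozzle head straight through the slot of the cleaning pot until the whole head is behind the yellow front plate, and finish while still holding the airbrush there: level, still, carried by the gripper alone and not leaning on the pot. Do not touch the plate or its easel, do not bump the pot hard, and leave everything else on the table where it is.

Things in the scene. Friction and masses are not known exactly. Their poses are not given: they have to be found in the camera images.
- airbrush: Cordless airbrush, 0.18 to 0.36 kg, standing loose on a black foot 40 x 38 x 12 mm. Origin: centre of the foot's underside; x the way the nozzle points, z up. Level steel barrel 13 mm thick on top, axis 118 mm above the origin, from x = -76 (tail) to 72 mm; trigger at x = 12 mm, 133 mm high; cup 23 mm wide at x = 56 mm, 143 mm high.
- airbrush_nozzle (a point): Centre of the front face of the red nozzle head: 116 mm ahead of (x) and 118 mm above the airbrush's origin. Axes as the airbrush: it sprays along x. The head is 14 (x) x 12 (y) x 24 (z) mm, centred on the barrel's axis; behind it a brass neck 9 mm thick and 30 mm long.
- airbrush_grip (a point): Good place to grip: inside the blue handle, 88 mm above the airbrush's origin and 30 mm below the barrel's axis. The handle is 34 mm along x and 30 mm along y, with flat sides to y, from 12 to 104 mm above the origin.
- plate: Grey scalloped plate, 205 mm wide, blue dots, white medallion at its centre, leaning back 20 degrees on a wooden easel 165 mm wide; fixed. Top 270, lower edge 72 mm above the table; the easel reaches 60 mm in front of (-x) and 115 mm behind the origin. Origin on the table under the middle of the medallion; x is level and points into the face (spray along +x), z up.
- plate_medallion (a point): Middle of the white medallion (50 mm wide, ringed in blue) on the plate's face, 170 mm above the table. Axes as plate.
- pot: Airbrush cleaning pot, fixed: glass jar 94 mm wide, black lid, and on it a clear mist head 46 mm wide, 134 to 195 mm above the table, with a yellow front plate 6 mm thick that has the slot. Behind the plate the head is hollow: 75 mm deep, 40 mm wide, from 140 to 192 mm high. Origin on the table under the jar's axis; x is level and points into the slot, z up.
- pot_slot (a point): Centre of the upright slot, on the outer face of the yellow plate: 46 mm in front of (-x) the jar's axis and 170 mm above the table. The slot is 16 mm wide and 28 mm high: 2 mm to spare on every side of the nozzle head. Axes as pot; the nozzle goes in along +x.
- glaze_blue: Bystander: white bottle with blue label and cap, 42 mm across, 120 mm high; origin under its base.
- glaze_red: Bystander: white bottle with red label and cap, 42 mm across, 120 mm high; origin under its base.
- water_cup: Bystander: clear cup, 76 mm across, 95 mm high; origin under its base.
- sponge: Bystander: yellow round sponge, 80 mm across, 30 mm high; origin under its base.
- brush: Bystander: artist's paint brush lying flat, wooden handle, 205 mm long, 9 mm thick; origin near its middle on the table.
- pencil: Bystander: orange pencil lying flat, 8 mm thick, 175 mm long; origin near its middle on the table.
Things that resemble listed ones, but are neither listed nor needed, are in the scene too. Leave any purple look-alike of the airbrush alone.

How it is judged:
By the outcome, as a careful person would: the job done as asked, in the order asked, and still so for the second after the job is handed in, while the arm keeps its last pose, push and grip.
It also fails if it takes over 51 s, if anything falls off the work surface, if the arm or the gripper's body presses on something with over 40 N, if the wrist force passes 120 N, or if a joint passes its speed limit or range.

### The arm

A 6-joint arm with a two-finger parallel gripper is mounted at the origin on the work surface. World frame = base frame: x ahead of the robot, y to its left, z up, the work surface at z = 0. Lengths are in mm, angles in rad, forces in N, time in s.
With the tool pointing down it reaches from about 400 to 925 mm from the base axis. Payload 12.5 kg.
Tool frame: the origin (TCP) lies midway between the tips of the shut fingers; the grasp point (between the pads) lies 19 mm behind it; z points along the fingers, y is the line along which they close (so a half turn about z gives the same grasp; the last joint's range is limited). The gripper opens to 95 mm and grips with 3 to 60 N. Pads are 20 mm wide; open, the fingers measure 119 mm over their backs; the gripper's body (75 mm by 180 mm) begins 59 mm behind the grasp point.
Start: joints at [1.037, 0.491, 1.559, -0, 1.092, -0.106], TCP at [259.28, 568.701, 214.661] pointing down, gripper open.
Joint ranges: [-3.1, 3.1], [-0.84, 2.19], [0.05, 2.79], [-1.13, 4.28], [0.06, 2.93], [-2.69, 2.69]. Speed limits (rad/s): [2.22, 2.22, 2.79, 3.14, 3.14, 3.14].

### API

Orientations are given as [roll, pitch, yaw] about the fixed x, y, z axes, in that order (R = Rz(yaw) Ry(pitch) Rx(roll)).
In Python, from cell import state, read_camera, job_done gives the robot as it stands.
- The arm moves only by the tool carry_out, never from a script. Its argument "moves" is a list of rows, each an object with "slide": the shift along the tool's x, y, z as a fraction of full scale, a list of three; "spin": the turn about the tool's z as a fraction of full scale. A call has 1 to 12 rows; each row shifts and turns the commanded pose from where the row before left it, along the tool's axes as they then stand; what a row does not reach is not made up. Full scale, the value 1, is 0.4 m for a shift and 30 degrees for a turn. A row lasts 1/12 s, in which the tool goes at most 41.7 mm and 7.16 degrees, less where a joint would pass 70% of its speed; a pose out of reach is approached as far as the arm can. A call with a number of a shift or a turn outside -1 to 1 is refused whole. A call with a gripper value outside its range is refused whole. "hand" is the closure, from 0 (fully open) to 1 (shut), set as the call begins (left out, the last holds). The fingers move at their own pace and stop on an object; the grip force is fixed at half the most. Time passes only in rows, so rows that do not move let the fingers close. It gives the time, the measured TCP pose, the force, the opening and the grip force at its end, in the units of the state.
- state(): the state, without advancing time (a new reading comes with each control period).
- read_camera(name): name is "side" or "top" or "wrist"; returns a dict with "color" (400x640x3 uint8, red, green, blue), "K" (3x3 intrinsics, pixels), "k1" (the pictures are not rectified: a ray, as slopes to the right and down, at radius r is drawn at 1 + k1 r^2 times it, then the intrinsics apply), "R" (3x3) and "t" (3): a world point X has camera coordinates R X + t. Camera axes: x right, y down, z forward; pixel columns grow to the right and rows downward; lengths in mm; the calibration is good to about 2 mm. A picture is of the moment at which its call begins. There is no depth.
- job_done(): hands the job in; it is judged then, once.
The state is a dict: "t": time; "joints": joint angles; "qvel": joint speeds; "tau": joint torques, N m; "eef_pos": TCP position; "tcp_rot": TCP orientation; "ft_force": force on the tool from outside, world axes, zero at the start; "moment": the same for the moment, N m; "opening": opening from 0.0 (shut) to 1.0 (fully open); "grip_force": force on a finger pad.
Only numpy, scipy, OpenCV 4.12 (cv2) and the standard library are available. Lean on these libraries where they do the work, as an engineer would, in place of code of your own. Each camera call takes 0.05 s, during which the arm holds its last target. There are 200 camera calls.

## Working session

There is one attempt and no reset: what is moved stays moved. The work goes in short steps, Python scripts to look and compute and a tool call to move; the robot and the scene stay as the last step left them, time stands still between calls to the robot, and variables do not carry over. Pictures are saved under pics/ and viewed, at most 10 in all, crops included, and the job is handed in when it is done.

Besides the shell and the picture viewer there is one more tool, called after "Request:" as a command line: name --argument value ..., lists and objects as JSON in quotes. carry_out: Moves the arm, as the interface text tells. Shift numbers are shares of 0.4 m and turn numbers shares of 30 degrees, none past 1 either way. Its arguments: {"type":"object","properties":{"moves":{"type":"array"},"hand":{"type":"number"}},"required":["moves"]}

```bash
mkdir -p pics; ls
cat > h.py <<'E'
import numpy as np, cv2, json
from cell import state, read_camera, job_done
def snap(n):
    c=read_camera(n); cv2.imwrite(f'pics/{n}_raw.png',c['color'][...,::-1]); np.savez(f'pics/{n}.npz',**{k:np.array(c[k]) for k in('K','k1','R','t')}); return c
def cal(n): return np.load(f'pics/{n}.npz')
def ray(n,u,v):
    c=cal(n); d=np.array([float(c['k1']),0,0,0,0])
    x,y=cv2.undistortPoints(np.array([[[u,v]]],float),c['K'],d)[0,0]
    R=c['R']; o=-R.T@c['t']; w=R.T@np.array([x,y,1]); return o,w/np.linalg.norm(w)
def onz(n,u,v,z):
    o,w=ray(n,u,v); return o+w*(z-o[2])/w[2]
def tri(obs):
    A=np.zeros((3,3));b=np.zeros(3)
    for n,u,v in obs:
        o,w=ray(n,u,v);P=np.eye(3)-np.outer(w,w);A+=P;b+=P@o
    X=np.linalg.solve(A,b)
    return X,[np.linalg.norm((np.eye(3)-np.outer(ray(*q)[1],ray(*q)[1]))@(X-ray(*q)[0])) for q in obs]
def proj(n,X):
    c=cal(n);d=np.array([float(c['k1']),0,0,0,0])
    return cv2.projectPoints(np.array([X],float).reshape(-1,1,3),cv2.Rodrigues(c['R'])[0],c['t'],c['K'],d)[0][:,0]
def crop(n,u0,v0,u1,v1,s,out):
    im=cv2.imread(f'pics/{n}_raw.png')[v0:v1,u0:u1]
    cv2.imwrite(out,cv2.resize(im,None,fx=s,fy=s,interpolation=cv2.INTER_CUBIC))
E
python3 - <<'E'
from h import *
for n in('side','top','wrist'):
    c=snap(n); print(n,c['K'][0][0],c['k1'],-np.array(c['R']).T@c['t'],np.array(c['R'])[2])
s=state(); print(s)
E
```

```text
pics
side 499.74438730452584 0.04015063239669686 [   27.6051404  -1035.60976726   966.53680826] [ 0.34275811  0.71111051 -0.61387191]
top 416.6393874593186 -0.10799442943057479 [ 295.51065389  -14.92728545 1393.52304193] [ 0.16592498 -0.00854627 -0.98610134]
wrist 345.500583884263 -0.07548463707377041 [194.21473897 598.29671545 384.22029896] [ 0.23287546 -0.10827648 -0.96646015]
{'t': 0.15, 'joints': array([ 1.03738875e+00,  4.91415732e-01,  1.55929821e+00, -2.04785912e-05,
        1.09168658e+00, -1.05559983e-01]), 'qvel': array([ 0.00012783, -0.00222884, -0.00116131, -0.00030938, -0.00090919,
        0.00027528]), 'tau': array([ 2.38807777e-03, -6.12900567e+01, -2.58274966e+01,  6.92894496e-02,
        4.73276444e-02, -1.08439986e-04]), 'eef_pos': array([259.19592279, 568.53513139, 214.20319158]), 'tcp_rot': array([-3.14078737e+00, -6.70562570e-05,  2.71375448e+00]), 'ft_force': array([-0.28438633,  0.30353962,  0.55036964]), 'moment': array([ 0.03635271, -0.00610175, -0.01292584]), 'grip_force': 0.0, 'opening': 1.0022952849712399}
```

View pics/side_raw.png

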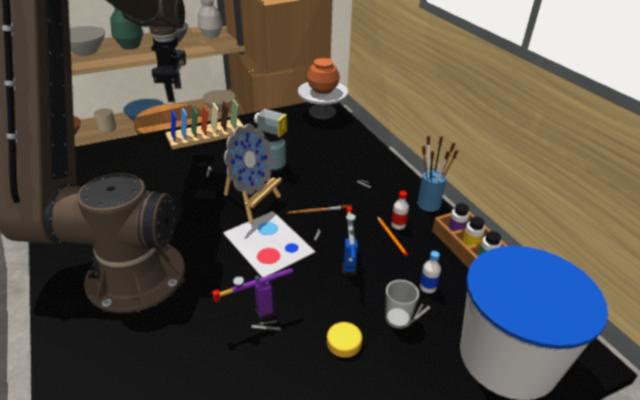

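View pics/top_raw.png

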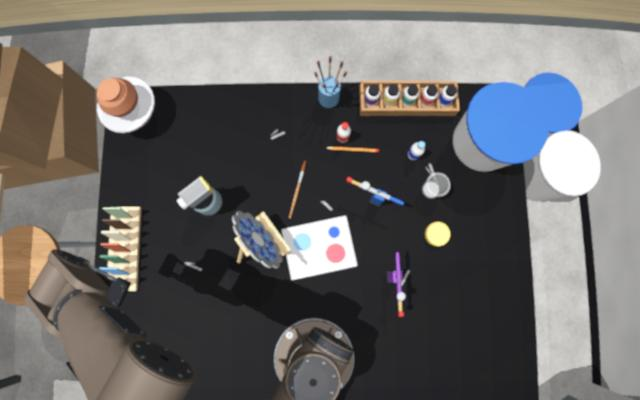

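Candidates for the airbrush are the blue-handled one (top ~(378,195), side ~(350,250)) and the purple look-alike (top ~(398,285), side ~(263,290)). I choose the blue one. The plate is at top (260,240) and the pot at top (203,195). Next are close crops.

Run:
```python
from h import *
crop('top',165,150,415,280,3.2,'pics/c1.png')
crop('side',215,95,375,285,3.1,'pics/c2.png')
```

```text
(no output)
```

View pics/c1.png

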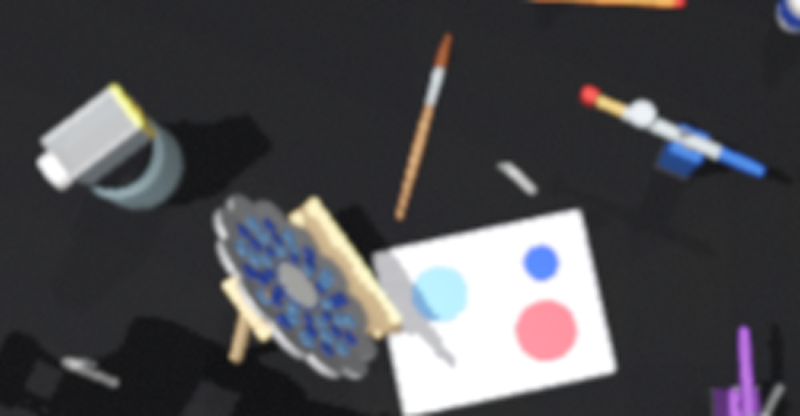

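View pics/c2.png

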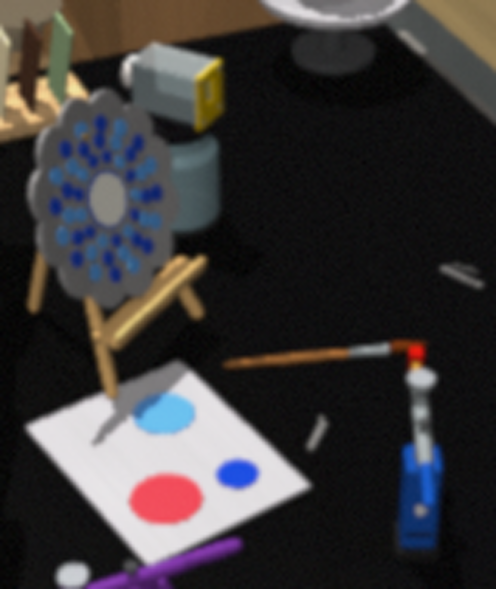

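Run:
```python
from h import *
T=lambda x,y:('top',165+x/3.2,150+y/3.2)
S=lambda x,y:('side',215+x/3.1,95+y/3.1)
def p(n,*o): X,e=tri(o); print(n,X.round(1),np.round(e,1)); return X
ang=lambda a,b:np.degrees(np.arctan2(*(b-a)[[1,0]]))
nz=p('nozzle',T(590,95),S(417,352))
a=onz(*T(590,95),125); b=onz(*T(768,173),118); print('nozzle/tail plane',a,b,'yaw',ang(b,a),np.linalg.norm(a-b))
a=onz(*T(642,112),143);print('cup',a)
p('cup',T(642,112),S(421,378))
p('med',T(297,285),S(108,200))
l=p('barL',T(313,203),S(205,262)); r=p('barR',T(393,328),S(108,342)); print('bar dir',ang(r,l),np.linalg.norm(l-r))
p('yel near/right top',T(112,85),S(222,60)); p('yel left top',T(155,133),S(200,68))
q=[onz(*T(*k),195)for k in((112,85),(152,133),(40,140),(75,182))]; print(q, ang(q[2],q[0]),ang(q[1],q[0]))
print('slot side z170',onz(*S(208,92),170))
for n,z in(('pencil',4),):
  print(onz('top',327,149,4),onz('top',379,150,4),onz('top',417,150,120),onz('top',344,132,120),onz('top',437,186,50))
s=state();c=cal('wrist')
from scipy.spatial.transform import Rotation as Ro
Rt=Ro.from_euler('xyz',s['tcp_rot']).as_matrix();print('tool axes',Rt.round(3))
o=-c['R'].T@c['t'];print('cam in tool',Rt.T@(o-s['eef_pos']),(Rt.T@c['R'].T).round(3))
```

```text
nozzle [ 563.4 -118.4  128.3] [1.8 1.8]
nozzle/tail plane [ 562.34970262 -118.08054367  125.        ] [ 484.85200623 -290.54631308  118.        ] yaw 65.80317682089792 189.2071208023631
cup [ 541.49202327 -166.12852986  143.        ]
cup [ 542.2 -166.4  142.4] [0.6 0.6]
med [379.  157.9 170.1] [1.4 1.4]
barL [469.8 155.6  74.2] [4.3 4.3]
barR [343.2  76.5  70.1] [2. 2.]
bar dir 31.95649303823473 149.36058282200239
yel near/right top [564.2 328.9 194.9] [2.4 2.4]
yel left top [517.3 280.  218.9] [5.7 5.7]
[array([561.80434829, 329.50379077, 195.        ]), array([516.20762396, 290.41804525, 195.        ]), array([510.76856556, 395.15753344, 195.        ]), array([471.33951486, 360.56231033, 195.        ])] -52.14037488908306 40.603351055488226
slot side z170 [543.80091241 313.00909095 170.        ]
[696.82591242 -53.13993398   4.        ] [ 691.95948173 -233.26257543    4.        ] [ 658.33165471 -337.05712976  120.        ] [ 719.22129153 -105.07809087  120.        ] [ 554.37506276 -415.55485208   50.        ]
tool axes [[-0.91   0.415 -0.   ]
 [ 0.415  0.91  -0.001]
 [ 0.    -0.001 -1.   ]]
cam in tool [ 7.14837183e+01 -1.88955319e-02 -1.70012354e+02] [[-0.    -0.966 -0.257]
 [ 1.     0.    -0.001]
 [ 0.001 -0.257  0.966]]
```

The top crop shows the airbrush nozzle at (590,95), its cup at (642,112) and its tail at (765,172). The medallion is at (297,285), the easel bar runs (313,203)–(393,328), and the pot head's yellow edge runs (112,85)–(155,135). In the side crop, the medallion is at (108,200), the slot at (208,90) and the red nozzle at (417,352). The blue airbrush is confirmed.

I start near the pot, so I'll look at its slot from close by on the way.

Request:
carry_out --moves '[{"slide":[0,0,-0.0967],"spin":0},{"slide":[0,0,-0.0967],"spin":0},{"slide":[0,0,-0.0967],"spin":0},{"slide":[-0.09,-0.0473,0],"spin":0},{"slide":[-0.09,-0.0473,0],"spin":0},{"slide":[-0.09,-0.0473,0],"spin":0},{"slide":[-0.09,-0.0473,0],"spin":0},{"slide":[-0.09,-0.0473,0],"spin":0},{"slide":[-0.09,-0.0473,0],"spin":0},{"slide":[-0.09,-0.0473,0],"spin":0},{"slide":[-0.09,-0.0473,0],"spin":0},{"slide":[-0.09,-0.0473,0],"spin":0}]'

```text
t: 1.15
eef_pos: [484.2, 277.5, 330.7]
tcp_rot: [3.142, -0.0, 2.714]
ft_force: [0.6, 1.1, 0.0]
opening: 0.997
grip_force: 0.0
```

Request:
carry_out --moves '[{"slide":[-0.09,-0.0473,0],"spin":0},{"slide":[-0.09,-0.0473,0],"spin":0},{"slide":[-0.09,-0.0473,0],"spin":0},{"slide":[-0.09,-0.0473,0],"spin":0},{"slide":[0,0,0],"spin":0.228},{"slide":[0,0,0],"spin":0.228},{"slide":[0,0,0],"spin":0.228},{"slide":[0,0,0],"spin":0.228},{"slide":[0,0,0],"spin":0.228},{"slide":[0,0,0],"spin":0.228},{"slide":[0,0,0],"spin":0.228},{"slide":[0,0,0],"spin":0.228}]'

```text
t: 2.15
eef_pos: [583.0, 150.7, 330.4]
tcp_rot: [-3.141, -0.0, 1.753]
ft_force: [-0.8, 0.7, -0.6]
opening: 0.997
grip_force: 0.0
```

Request:
carry_out --moves '[{"slide":[0,0,0.08],"spin":0.228},{"slide":[0,0,0.08],"spin":0.228},{"slide":[0,0,0.08],"spin":0.228},{"slide":[0,0,0.08],"spin":0.228},{"slide":[0,0,0],"spin":0.228},{"slide":[0,0,0],"spin":0.228},{"slide":[0,0,0],"spin":0.228},{"slide":[0,0,0],"spin":0.228},{"slide":[0,0,0],"spin":0.228},{"slide":[0,0,0],"spin":0},{"slide":[0,0,0],"spin":0}]'

```text
t: 3.07
eef_pos: [583.0, 150.7, 202.5]
tcp_rot: [-3.141, 0.0, 0.688]
ft_force: [0.1, -0.4, -0.2]
opening: 1.0
grip_force: 0.0
```

Run:
```python
from h import *
snap('wrist'); s=state(); print(s['t'],s['eef_pos'],np.degrees(s['tcp_rot']),s['joints'].round(2)); print(proj('wrist',[[543,312,170]]))
```

```text
3.1167 [582.99736339 150.73498417 202.56091396] [-1.79988610e+02  8.38355175e-03  3.94515848e+01] [0.14 0.47 1.63 0.   1.04 1.03]
[[ 70.23690767 110.61183901]]
```

View pics/wrist_raw.png

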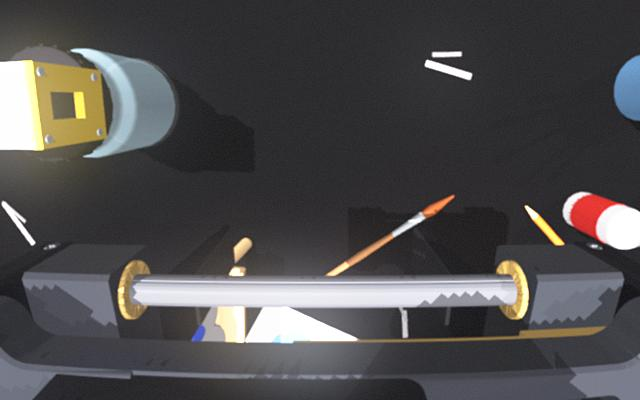

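The wrist view shows the slot clearly at about u 52–85, v 92–118, and the yellow plate at u 37–105. I'll enlarge it for the corners.

Run:
```python
from h import *
crop('wrist',0,50,115,160,5,'pics/c3.png')
```

```text
(no output)
```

View pics/c3.png

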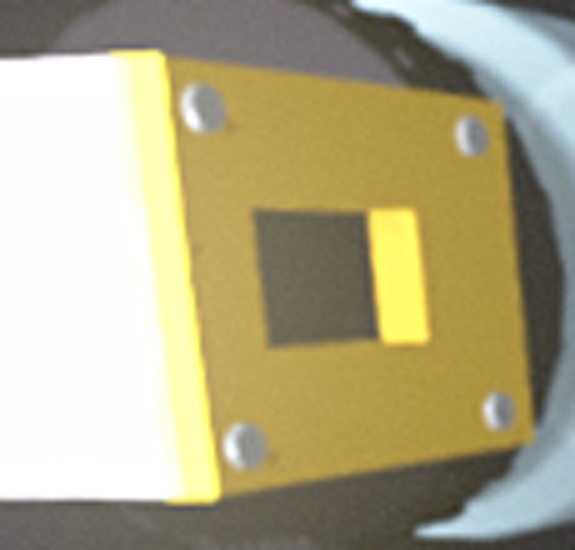

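Run:
```python
from h import *
from scipy.optimize import least_squares
px=np.array([(253,210),(270,347),(413,208),(430,342),(165,53),(218,500),(502,100),(533,438)],float)
px=(px+.5)/5-.5+[0,50]
L=[(8,14),(-8,14),(8,-14),(-8,-14),(23,25),(-23,25),(23,-36),(-23,-36)]
for name,idx,free in(('slot',range(4),0),('slot+z',range(4),1),('all',range(8),0),('all+z',range(8),1)):
  def pts(p):
    y=p[2]; return np.array([[p[0]-s*l*np.sin(y),p[1]+s*l*np.cos(y),170+h+(p[3] if free else 0)] for (l,h) in [L[i] for i in idx] for s in[S]])
  best=None
  for S in(1,-1):
    r=least_squares(lambda p:(proj('wrist',pts(p))-px[list(idx)]).ravel(),[543,312,2.25,0])
    if best is None or r.cost<best[0]: best=(r.cost,S,r.x)
  print(name,best[0],best[1],best[2][:2],np.degrees(best[2][2]),best[2][3])
```

```text
slot 1.1575600821013312 -1 [545.28012442 314.41616297] 128.21436322292294 0.0
slot+z 1.1112389046132758 1 [544.59791555 315.27973348] -51.73355042281686 -1.4628232029888013
all 3.5494638174553534 -1 [545.24027204 314.53360619] 127.36138092421822 0.0
all+z 3.266175347997536 1 [544.60397639 315.34941524] -52.58980857146649 -1.3701738266333017
```

Request:
carry_out --moves '[{"slide":[-0.0709,0.0608,-0.015],"spin":0},{"slide":[-0.0709,0.0608,-0.015],"spin":0},{"slide":[-0.0709,0.0608,-0.015],"spin":0},{"slide":[-0.0709,0.0608,-0.015],"spin":0},{"slide":[-0.0709,0.0608,-0.015],"spin":0},{"slide":[-0.0709,0.0608,-0.015],"spin":0},{"slide":[-0.0709,0.0608,-0.015],"spin":0},{"slide":[-0.0709,0.0608,-0.015],"spin":0},{"slide":[-0.0709,0.0608,-0.015],"spin":0},{"slide":[-0.0709,0.0608,-0.015],"spin":0},{"slide":[0,0,0],"spin":-0.2175},{"slide":[0,0,0],"spin":-0.2175}]'

```text
t: 4.12
eef_pos: [516.5, -219.1, 262.8]
tcp_rot: [3.141, -0.0, 0.917]
ft_force: [-0.1, 0.4, -0.1]
opening: 0.998
grip_force: 0.0
```

Request:
carry_out --moves '[{"slide":[0,0,0],"spin":-0.2175},{"slide":[0,0,0],"spin":-0.2175},{"slide":[0,0,0],"spin":0},{"slide":[0,0,0],"spin":0}]'

```text
t: 4.45
eef_pos: [517.0, -217.0, 262.6]
tcp_rot: [-3.142, -0.0, 1.138]
ft_force: [-0.5, 0.1, -0.2]
opening: 0.999
grip_force: 0.0
```

Run:
```python
from h import *
snap('wrist'); s=state(); print(s['t'],s['eef_pos'],np.degrees(s['tcp_rot']))
d=np.array([np.cos(1.145),np.sin(1.145)]);o=np.array([518.6,-217.2])
print(proj('wrist',[[*(o+d*a),z] for a,z in((116,130),(56,143),(0,118),(-76,118))]))
crop('wrist',120,0,520,300,2,'pics/c4.png')
```

```text
4.5 [ 517.04119814 -216.93284787  262.64498766] [-1.79999891e+02 -5.42224925e-03  6.51803695e+01]
[[322.80994019  50.34074451]
 [323.2940085  124.61783401]
 [323.5923243  184.12478963]
 [324.0350597  258.87638879]]
```

View pics/c4.png

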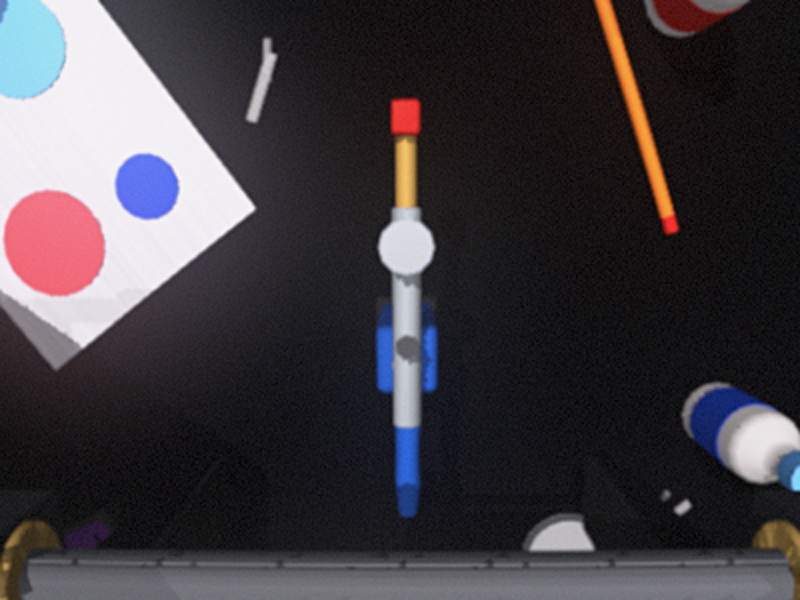

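The wrist crop shows the airbrush upright under the gripper: nozzle tip at full-image (323,49), cup (323,124), tail (323.5,257). That matches the prediction within about 1 mm, so I descend and grip.

Request:
carry_out --moves '[{"slide":[0.0025,0.0037,0.08],"spin":0},{"slide":[0,0,0.09],"spin":0},{"slide":[0,0,0.09],"spin":0},{"slide":[0,0,0.09],"spin":0},{"slide":[0,0,0.07],"spin":0},{"slide":[0,0,0.04],"spin":0},{"slide":[0,0,0.0215],"spin":0},{"slide":[0,0,0],"spin":0},{"slide":[0,0,0],"spin":0}]' --hand 0

```text
t: 5.25
eef_pos: [519.2, -216.8, 70.5]
tcp_rot: [3.141, -0.0, 1.139]
ft_force: [-0.3, -0.2, 0.7]
opening: 1.0
grip_force: 0.0
```

Request:
carry_out --moves '[{"slide":[0,0,0],"spin":0},{"slide":[0,0,0],"spin":0},{"slide":[0,0,0],"spin":0},{"slide":[0,0,0],"spin":0},{"slide":[0,0,0],"spin":0},{"slide":[0,0,0],"spin":0},{"slide":[0,0,0],"spin":0},{"slide":[0,0,0],"spin":0},{"slide":[0,0,0],"spin":0},{"slide":[0,0,0],"spin":0},{"slide":[0,0,0],"spin":0},{"slide":[0,0,0],"spin":0}]' --hand 1

```text
t: 6.25
eef_pos: [518.7, -216.6, 70.0]
tcp_rot: [-3.141, -0.0, 1.14]
ft_force: [-0.3, 0.5, 0.0]
opening: 0.316
grip_force: 30.0
```

Gripped: the opening is 30 mm at 30 N. Now lift and carry to the spraying pose.

Request:
carry_out --moves '[{"slide":[0,0,-0.03],"spin":0},{"slide":[0,0,-0.05],"spin":0},{"slide":[0,0,-0.05],"spin":0},{"slide":[0.04,-0.0245,0],"spin":0},{"slide":[0.06,-0.037,0],"spin":0},{"slide":[0.07,-0.0433,0],"spin":0},{"slide":[0.07,-0.0433,0],"spin":0},{"slide":[0.07,-0.0433,0],"spin":0},{"slide":[0.062,-0.038,0],"spin":0},{"slide":[0.04,-0.0256,0],"spin":0},{"slide":[0,0,0],"spin":-0.1},{"slide":[0,0,0],"spin":-0.2}]'

```text
t: 7.25
eef_pos: [494.6, -23.0, 122.0]
tcp_rot: [-3.141, -0.0, 1.301]
ft_force: [0.7, -0.9, -3.0]
opening: 0.312
grip_force: 30.0
```

Request:
carry_out --moves '[{"slide":[0,0,0],"spin":-0.2},{"slide":[0,0,0],"spin":-0.2},{"slide":[0,0,0],"spin":-0.2},{"slide":[0,0,0],"spin":-0.2},{"slide":[0,0,0],"spin":-0.2},{"slide":[0,0,0],"spin":-0.2},{"slide":[0,0,0],"spin":-0.2},{"slide":[0,0,0],"spin":-0.15},{"slide":[0,0,0],"spin":-0.057},{"slide":[0,0,0],"spin":0},{"slide":[0,0,0],"spin":0},{"slide":[0,0,0],"spin":0}]'

```text
t: 8.25
eef_pos: [494.9, -24.3, 122.0]
tcp_rot: [-3.141, -0.0, 2.137]
ft_force: [-0.9, 0.1, -2.5]
opening: 0.314
grip_force: 30.0
```

Run:
```python
from h import *
for n in('side','top','wrist'): snap(n)
s=state(); print(s['t'],s['eef_pos'],np.degrees(s['tcp_rot']),s['ft_force'],s['joints'].round(2))
p=s['eef_pos'];y=s['tcp_rot'][2];d=np.array([np.cos(y),np.sin(y)])
X=[[*(p[:2]+d*a),p[2]+z] for a,z in((109,48+12),(56,73),(-76,48),(116,48))]
for n in('side','top','wrist'): print(n,proj(n,X).round(1).tolist())
a=cv2.imread('pics/side_raw.png')[110:240,225:355];b=cv2.imread('pics/top_raw.png')[160:290,225:355];c=cv2.imread('pics/wrist_raw.png')[:300,170:470]
r=lambda i,w,h:cv2.resize(i,(w,h),interpolation=cv2.INTER_CUBIC)
cv2.imwrite('pics/m1.png',np.hstack([r(a,400,400),r(b,400,400)]))
cv2.imwrite('pics/m1.png',np.vstack([np.hstack([r(a,390,390),r(b,390,390)]),np.pad(r(c[:100],600,200),((0,0),(0,180),(0,0)))]))
```

```text
8.4 [494.95901788 -24.33340476 122.03429374] [-1.79999861e+02 -5.98730516e-03  1.22483066e+02] [ 0.71886965 -0.76537111 -4.58182456] [-0.18  0.44  1.97  0.    0.73 -0.75]
side [[279.0, 167.5], [294.5, 169.6], [335.3, 192.7], [277.2, 170.3]]
top [[288.4, 218.4], [303.5, 208.0], [340.8, 185.4], [286.7, 220.2]]
wrist [[321.9, -25.8], [321.9, 161.7], [322.3, 433.7], [322.0, -35.5]]
```

View pics/m1.png

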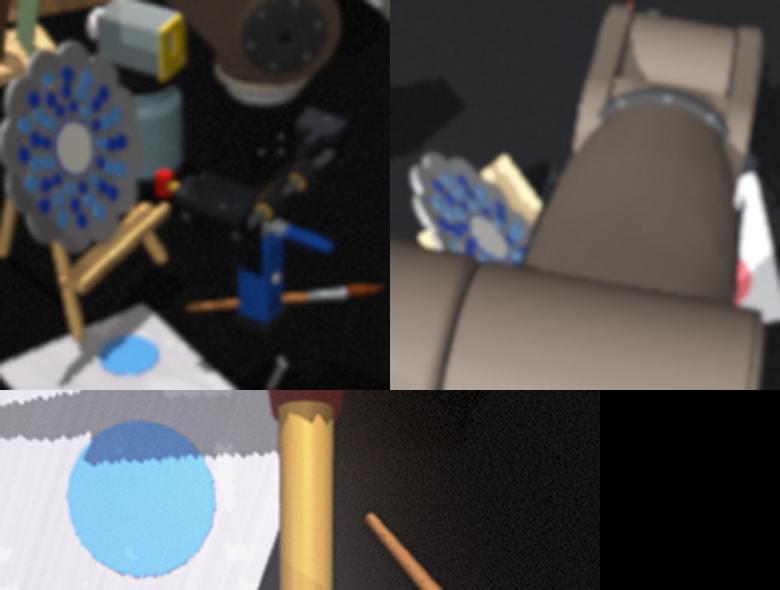

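The side view shows the nozzle at about (280,171) level with the medallion at (250,159), with the neck centred at u=323 in the wrist view. It is aligned within about 2–3 mm. I'll hold the spray pose for over 2 s.

Request:
carry_out --moves '[{"slide":[0,0,0],"spin":0},{"slide":[0,0,0],"spin":0},{"slide":[0,0,0],"spin":0},{"slide":[0,0,0],"spin":0},{"slide":[0,0,0],"spin":0},{"slide":[0,0,0],"spin":0},{"slide":[0,0,0],"spin":0},{"slide":[0,0,0],"spin":0},{"slide":[0,0,0],"spin":0},{"slide":[0,0,0],"spin":0},{"slide":[0,0,0],"spin":0},{"slide":[0,0,0],"spin":0}]'

```text
t: 9.4
eef_pos: [495.0, -24.3, 122.1]
tcp_rot: [3.141, 0.0, 2.138]
ft_force: [-0.1, -0.3, -3.2]
opening: 0.313
grip_force: 30.0
```

Request:
carry_out --moves '[{"slide":[0,0,0],"spin":0},{"slide":[0,0,0],"spin":0},{"slide":[0,0,0],"spin":0},{"slide":[0,0,0],"spin":0},{"slide":[0,0,0],"spin":0},{"slide":[0,0,0],"spin":0},{"slide":[0,0,0],"spin":0},{"slide":[0,0,0],"spin":0},{"slide":[0,0,0],"spin":0},{"slide":[0,0,0],"spin":0},{"slide":[0,0,0],"spin":0},{"slide":[0,0,0],"spin":0}]'

```text
t: 10.4
eef_pos: [495.0, -24.3, 122.1]
tcp_rot: [3.141, -0.0, 2.138]
ft_force: [0.5, -0.0, -2.8]
opening: 0.312
grip_force: 30.0
```

Request:
carry_out --moves '[{"slide":[0,0,0],"spin":0},{"slide":[0,0,0],"spin":0},{"slide":[0,0,0],"spin":0},{"slide":[0,0,0],"spin":0},{"slide":[0,0,0],"spin":0},{"slide":[0,0,0],"spin":0},{"slide":[-0.03,0,0],"spin":0},{"slide":[-0.06,0,0],"spin":0},{"slide":[-0.07,0,0],"spin":0},{"slide":[-0.04,0,0],"spin":0}]'

```text
t: 11.23
eef_pos: [539.8, -94.3, 122.2]
tcp_rot: [3.141, 0.001, 2.138]
ft_force: [-0.0, -0.6, -3.1]
opening: 0.315
grip_force: 30.0
```

Request:
carry_out --moves '[{"slide":[0.023,0.03,0],"spin":0},{"slide":[0.041,0.0537,0],"spin":0},{"slide":[0.055,0.0716,0],"spin":0},{"slide":[0.055,0.0716,0],"spin":0},{"slide":[0.055,0.0716,0],"spin":0},{"slide":[0.055,0.0716,0],"spin":0},{"slide":[0.055,0.0716,0],"spin":0},{"slide":[0.05,0.0657,0],"spin":0},{"slide":[0.041,0.0537,0],"spin":0},{"slide":[0.027,0.036,0],"spin":0},{"slide":[0,0,0],"spin":-0.09},{"slide":[0,0,0],"spin":-0.087}]'

```text
t: 12.23
eef_pos: [641.7, 191.5, 121.5]
tcp_rot: [-3.141, -0.0, 2.235]
ft_force: [0.5, 0.3, -2.9]
opening: 0.313
grip_force: 30.0
```

Request:
carry_out --moves '[{"slide":[0,0,0],"spin":0},{"slide":[0,0,0],"spin":0},{"slide":[0,0,0],"spin":0}]'

```text
t: 12.48
eef_pos: [641.4, 190.2, 122.0]
tcp_rot: [3.142, -0.0, 2.229]
ft_force: [0.8, -0.5, -3.0]
opening: 0.318
grip_force: 30.0
```

Run:
```python
from h import *
for n in('side','top','wrist'): snap(n)
s=state(); print(s['t'],s['eef_pos'],np.degrees(s['tcp_rot']),s['ft_force'])
p=s['eef_pos'];y=s['tcp_rot'][2];d=np.array([np.cos(y),np.sin(y)])
X=[[*(p[:2]+d*a),p[2]+z] for a,z in((116,48),(109,48),(102,52.5),(-76,48))]+[[545.2,314.4,170]]
for n in('side','top','wrist'): print(n,proj(n,X).round(1).tolist())
D=np.array([-.613,.790]);q=p[:2]-[545.2,314.4];print('along',q@D,'lat',q@[-D[1],D[0]])
a=cv2.imread('pics/side_raw.png')[90:170,260:340];b=cv2.imread('pics/top_raw.png')[160:240,180:260];c=cv2.imread('pics/wrist_raw.png')[:95,170:470]
r=lambda i,w,h:cv2.resize(i,(w,h),interpolation=cv2.INTER_CUBIC)
cv2.imwrite('pics/m2.png',np.vstack([np.hstack([r(a,400,400),r(b,400,400)]),np.pad(r(c,600,190),((0,0),(0,200),(0,0)))]))
```

```text
12.6333 [641.26469608 190.39053699 122.1332268 ] [1.79991521e+02 1.04904295e-03 1.27761931e+02] [-0.26394262 -0.42485405 -3.09212585]
side [[293.3, 127.4], [295.2, 127.9], [297.1, 127.2], [347.6, 142.1], [282.3, 124.4]]
top [[217.8, 175.4], [219.7, 174.0], [221.2, 172.3], [268.4, 137.3], [207.0, 183.7]]
wrist [[322.2, -35.8], [322.2, -12.8], [322.2, 6.3], [322.5, 433.6], [322.2, -169.4]]
along -156.85513447684224 lat 0.12669092012770022
```

View pics/m2.png

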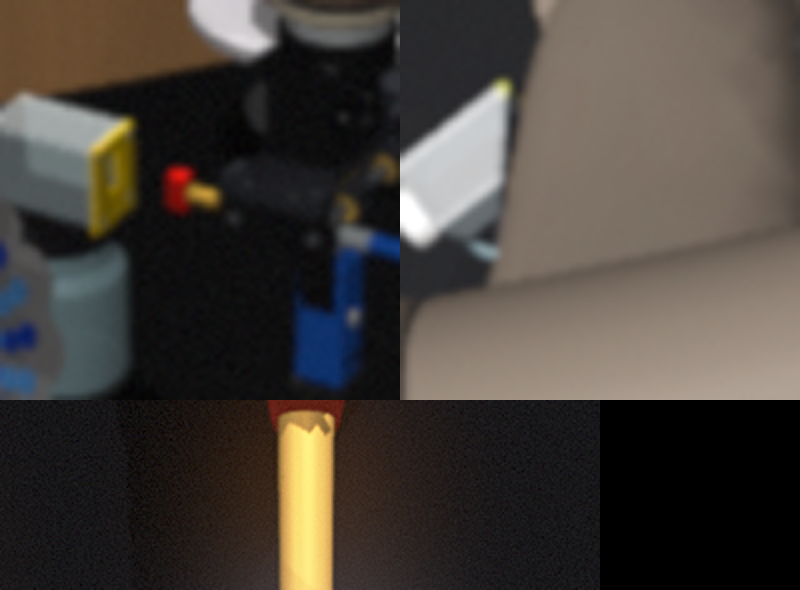

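The side view shows the red head at full-image (295.8,127.8) and the slot at (282.2,125.2). Both agree with the prediction within a pixel, and the neck is centred in the wrist view. I'll advance to just in front of the slot and compare there.

Request:
carry_out --moves '[{"slide":[0.02,0,0],"spin":0},{"slide":[0.03,0,0],"spin":0},{"slide":[0.02,0,0],"spin":0},{"slide":[0.01,0,0],"spin":0},{"slide":[0,0,0],"spin":0},{"slide":[0,0,0],"spin":0},{"slide":[0,0,0],"spin":0}]'

```text
t: 13.22
eef_pos: [621.6, 216.0, 122.2]
tcp_rot: [3.141, 0.0, 2.231]
ft_force: [0.5, -0.6, -3.4]
opening: 0.315
grip_force: 30.0
```

Run:
```python
from h import *
snap('side');ims=[read_camera('side')['color'].astype(float) for _ in range(8)]; m=np.mean(ims,0)
snap('wrist'); s=state(); print(s['t'],s['eef_pos'],np.degrees(s['tcp_rot'])[2],s['ft_force'])
p=s['eef_pos'];y=s['tcp_rot'][2];d=np.array([np.cos(y),np.sin(y)]);l=np.array([-d[1],d[0]])
D=np.array([-.613,.790]);N=np.array([-.790,-.613]);sl=np.array([545.2,314.4]);q=p[:2]-sl;print('along',q@D,'lat',q@N)
im=m[...,::-1].astype(np.uint8).copy()
k=8;u0,v0,u1,v1=272,105,312,145
big=cv2.resize(im[v0:v1,u0:u1],None,fx=k*2,fy=k*2,interpolation=cv2.INTER_CUBIC); k*=2
def poly(P,col):
    z=proj('side',P)-[u0,v0]; z=((z+.5)*k-.5).round().astype(int); cv2.polylines(big,[z.reshape(-1,1,2)],True,col,1)
box=lambda w,h0,h1,e=0:[[*(sl+D*e+N*a),z] for a,z in((w,h1),(-w,h1),(-w,h0),(w,h0))]
left=big.copy(); poly(box(23,134,195),(0,255,0)); poly(box(8,156,184),(255,255,0))
for a in(116,102): poly([[*(p[:2]+d*a+l*w),p[2]+48+z] for w,z in((6,12),(-6,12),(-6,-12),(6,-12))],(255,255,255))
cv2.imwrite('pics/m3.png',cv2.resize(np.hstack([left[:,:400],big[:,:400]]),(800,640))[:600])
```

```text
13.7167 [621.53954962 215.93581949 122.07752417] 127.82507534925502 [-0.64136952 -0.09751226 -2.63683321]
along -124.58284651470764 lat 0.05029845181095283
```

View pics/m3.png

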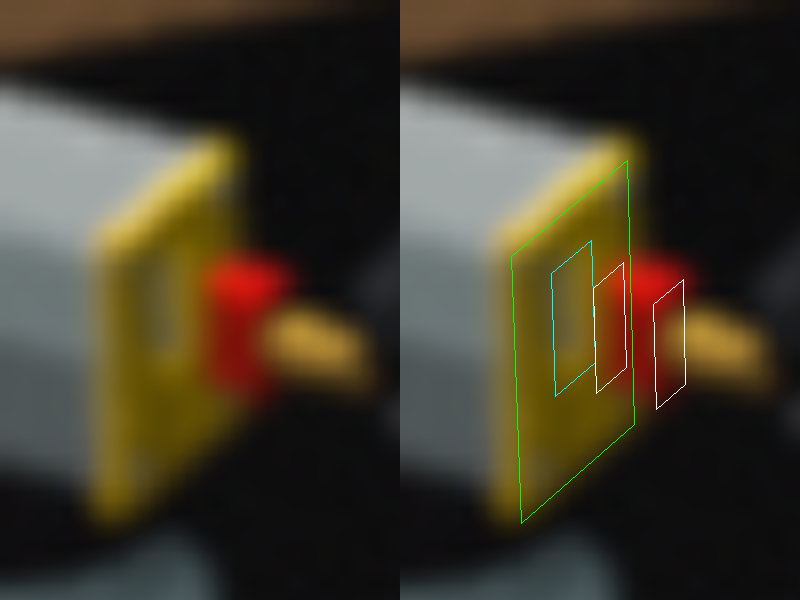

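The side crop shows the overlays shifted alike for plate and nozzle (about half a pixel). Relative alignment is within about 1 mm, so I enter slowly while watching the force.

Request:
carry_out --moves '[{"slide":[0.008,0,0],"spin":0},{"slide":[0.008,0,0],"spin":0},{"slide":[0.008,0,0],"spin":0},{"slide":[0.008,0,0],"spin":0},{"slide":[0.008,0,0],"spin":0},{"slide":[0,0,0],"spin":0},{"slide":[0,0,0],"spin":0},{"slide":[0,0,0],"spin":0}]'

```text
t: 14.38
eef_pos: [611.7, 228.7, 122.1]
tcp_rot: [3.141, 0.0, 2.231]
ft_force: [-0.4, 0.3, -3.4]
opening: 0.312
grip_force: 30.0
```

```bash
python3 -c "
from h import *
s=state();print(s['t'],s['eef_pos'],s['ft_force'],s['moment'])"
```

```text
14.3833 [611.70947289 228.66725455 122.11874062] [-0.38184545  0.31232364 -3.4118591 ] [-0.01266547  0.0167114   0.03886991]
```

No contact so far. Continuing in.

Request:
carry_out --moves '[{"slide":[0.008,0,0],"spin":0},{"slide":[0.008,0,0],"spin":0},{"slide":[0.008,0,0],"spin":0},{"slide":[0.008,0,0],"spin":0},{"slide":[0,0,0],"spin":0},{"slide":[0,0,0],"spin":0}]'

```text
t: 14.88
eef_pos: [603.7, 239.0, 122.1]
tcp_rot: [3.141, 0.0, 2.231]
ft_force: [0.3, -0.2, -2.9]
opening: 0.318
grip_force: 30.0
```

Request:
carry_out --moves '[{"slide":[0.008,0,0],"spin":0},{"slide":[0.008,0,0],"spin":0},{"slide":[0.004,0,0],"spin":0},{"slide":[0,0,0],"spin":0},{"slide":[0,0,0],"spin":0},{"slide":[0,0,0],"spin":0},{"slide":[0,0,0],"spin":0},{"slide":[0,0,0],"spin":0}]'

```text
t: 15.55
eef_pos: [599.0, 245.0, 122.1]
tcp_rot: [3.142, -0.0, 2.231]
ft_force: [-0.6, 0.0, -2.9]
opening: 0.312
grip_force: 30.0
```

Run:
```python
from h import *
F=[];ims=[]
for _ in range(8):
    w=snap('wrist')['color'].astype(float);ims.append(w);s=state();F.append([*s['ft_force'],*s['moment']])
print(s['t'],s['eef_pos'],np.degrees(s['tcp_rot'])[2],np.mean(F,0).round(3))
p=s['eef_pos'];D=np.array([-.613,.790]);N=np.array([-.790,-.613]);q=p[:2]-[545.2,314.4];print('ins',116.5+q@D,'lat',q@N)
m=np.mean(ims,0)
# wrist: yellow plate/white lid and neck along image columns near the top rows
for v in(2,8,15,25,40):
    print(v,[m[v,u].astype(int).tolist() for u in(250,290,312,323,334,355,395)])
sd=snap('side')['color'].astype(int); r=(sd[...,0]>150)&(sd[...,1]<70)&(sd[...,2]<70)
v,u=np.nonzero(r[100:150,265:320]);print('red px near pot in side',len(u))
print(proj('wrist',[[545.2,314.4,195],[545.2,314.4,170]]))
```

```text
15.95 [598.94079916 245.06672894 122.11790472] 127.82840417528097 [-0.006 -0.062 -2.99  -0.044  0.003 -0.005]
ins 28.78360598162095 lat 0.04606382569563294
2 [[199, 199, 202], [208, 203, 203], [223, 199, 195], [223, 198, 196], [224, 200, 197], [210, 205, 204], [208, 205, 209]]
8 [[200, 199, 202], [210, 204, 203], [240, 231, 213], [244, 234, 217], [231, 223, 207], [211, 205, 204], [207, 207, 209]]
15 [[198, 196, 202], [209, 203, 204], [239, 229, 214], [243, 234, 218], [231, 221, 207], [209, 203, 204], [203, 203, 206]]
25 [[254, 251, 129], [254, 252, 121], [254, 254, 138], [254, 254, 134], [254, 254, 134], [254, 254, 138], [254, 254, 139]]
40 [[255, 253, 102], [255, 255, 108], [255, 255, 114], [255, 255, 117], [255, 255, 118], [255, 255, 122], [255, 255, 123]]
red px near pot in side 0
[[322.38107181  42.75161782]
 [322.47320132  55.85833704]]
```

The wrist rows show red, then about 15 rows of brass neck, then the yellow plate. The head is therefore fully behind the plate, inserted 28.8 mm, and the wrist feels only the airbrush's weight.

```bash
python3 -c "
from cell import job_done
print(job_done())"
```

```text
the job is handed in; nothing more can be done
None
```

I handed the job in at about 16 s: the airbrush was held level and aimed at the medallion from about 10 cm for over 2 s, and its red head is now fully behind the slot plate (about 29 mm in), held by the gripper with no contact force from the pot.

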